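Open the test-stand gate past its sagging bolt

ROBOT

A 6-joint arm with a two-finger parallel gripper is mounted at the origin on the work surface. World frame = base frame: x ahead of the robot, y to its left, z up, the work surface at z = 0. Lengths are in m, angles in degrees, forces in N, time in s.
With the tool pointing down it reaches from about 0.25 to 0.725 m from the base axis. Payload 9.7 kg.
Tool frame: the origin (TCP) lies between the finger pads; the fingertips stand 25 mm ahead of it and the grasp point (between the pads) lies 6 mm ahead of it; z points along the fingers, y is the line along which they close (so a half turn about z gives the same grasp; the last joint's range is limited). The gripper opens to 85 mm and grips with 20 to 120 N. Pads are 22 mm wide; open, the fingers measure 114 mm over their backs; the gripper's body (76 mm by 85 mm) begins 54 mm behind the grasp point. The pads swing forward as they close: fully open they stand 13 mm farther back than shut.
Start: joints at [-66.864, 4.979, 10.078, 95.1, 0, 90], TCP at [0.216, -0.506, 0.256] pointing down, gripper open.
Joint ranges: [-179.16, 179.16], [-48.56, 103.87], [-65.8, 70.77], [-126.05, 130.52], [-82.76, 87.17], [-180, 180]. Speed limits (degrees/s): [127.2, 127.2, 147.25, 180, 180, 180].

INTERFACE

Orientations are given as [roll, pitch, yaw] about the fixed x, y, z axes, in that order (R = Rz(yaw) Ry(pitch) Rx(roll)).
In Python, from workcell import bot gives the robot as it stands.
- The arm moves only by the tool drive_effector, called after "Emit:" by a JSON object that holds its "fn" and its "kwargs", one argument or row to a line. Schema: {"type":"object","properties":{"segments":{"type":"array","items":{"type":"number"},"minItems":5,"maxItems":25},"force":{"type":"number"},"only":{"type":"string"},"quiet":{"type":"boolean"},"lines":{"type":"string"}},"required":["segments"],"additionalProperties":false}. segments is one flat list of numbers that holds 1 to 5 rows one after another, with no inner brackets; each row has 5 numbers: dx, dy, dz in cm, then a turn about the tool's z in degrees, then the finger opening in m; each row is the pose to reach, as a shift and turn from the pose commanded when the call began, along the tool's axes at that moment; what a row does not reach only later rows make up. A row lasts 1/12 s, in which the tool goes at most 0.0417 m and 7.16 degrees, less where a joint would pass 70% of its speed; a pose out of reach is approached as far as the arm can. The fingers move at their own pace and stop on an object; force is the grip in N (left out, the last holds). Time passes only in rows, so rows that do not move let the fingers close. The tool returns the time, the measured TCP pose, the force, the opening and the grip force at its end. only (a regular expression) keeps the lines of the reply that match it, lines (a string "A,B") keeps lines A to B, and quiet returns only ok. Input that does not fit is refused with a message, and nothing moves.
- bot.get_obs(): the state, without advancing time (a new reading comes with each control period).
- bot.camera(name): name is "scene" or "top" or "wrist"; returns the picture (420x560x3 uint8, blue, green, red); there is no depth.
- bot.camera_info(name): a dict with "mtx" (3x3 intrinsics, pixels), "extrinsics" (4x4, takes a point from camera to world coordinates). Camera axes: x right, y down, z forward; pixel columns grow to the right and rows downward; lengths in m; the calibration is good to about 2 mm. A picture is of the moment at which its call begins: read the wrist's pose just before it. camera_info takes no time and is no camera call; for the wrist camera it gives the pose at the moment of the call.
- bot.job_done(): hands the job in; it is judged then, once.
The state is a dict: "time": time; "q": joint angles; "qd": joint speeds; "joint_efforts": joint torques, N m; "ee_pos": TCP position; "tcp_rot": TCP orientation; "wrist_force": force on the tool from outside, world axes, zero at the start; "torque": the same for the moment, N m; "opening": finger opening in m; "grasp_force": force on a finger pad.
Only numpy, scipy, OpenCV 4.12 (cv2) and the standard library are available. Lean on these libraries where they do the work, as an engineer would, in place of code of your own. Each camera call takes 0.05 s, during which the arm holds its last target. There are 200 camera calls.

TASK

Take hold of the barrel bolt's knob on the test stand's guard gate, lift the sagging bolt over the turned-up lip of its bent keeper and draw it right back without forcing the keeper. With the same grip swing the gate towards you until it stands a hand's width (about 80 mm) open at its free edge, and hold it there by the knob: the hinge spring would shut it, so finish while still holding. Leave the cleaned parts in the drain tray alone.

Things in the scene. Friction and masses are not known exactly. Their poses are not given: they have to be found in the camera images.
- guard: Fixed guard pen of a magneto test stand: grey square posts and steel mesh, open-topped, 200 mm high, 510 mm wide, 290 mm deep, motor and empty magneto cradle inside. Origin on the bench under the bolt's knob as bolted; x through the shut gate into the pen, y along the gate from its free edge (right, seen from the robot; y -80 mm) to its hinge edge (left; y +220 mm), z up.
- gate_swing (a joint): Swing of the gate, rad: 0 shut against its stop, grows as the free edge comes out towards the robot (clockwise from above), stop 1.3. Grey tube frame with mesh, 300 mm wide, 25 mm thick, top rail 197 mm high, 1.6 kg. A spring always shuts it: 0.3 N m plus 1.2 N m per rad (about 4 N at the drawn-back knob when ajar). 80 mm open at the free edge = 0.26 rad.
- gate_hinge (a point): Fixed point on the gate's upright hinge axis, 200 mm above the bench: 18 mm in front of the gate's middle plane and 6 mm beyond its hinge edge.
- gate_edge (a point): Middle of the top rail's free end on the gate (top face, 197 mm high); it swings with the gate, 306 mm from the hinge axis.
- bolt: Steel barrel bolt on the gate's top rail: rod 14 mm thick, 286 mm long, along the rail, with an upright round knob 16 mm across, 34 mm tall. Origin at the knob's centre (about 243 mm up as bolted); z up along the knob, y along the rod to the hinge. Rod axis 33 mm, rod top 26 mm below the origin; rod end at y -116 mm; worn notch in its underside, 6 mm deep, y -102.5 to -93.5 mm. 0.35 to 0.5 kg.
- bolt_front_staple (a point): Middle of the top of the tall, stretched front staple on the gate (26 mm wide, 12 mm along the rod, top 234 mm above the bench), 58 mm from the knob as bolted. The snug rear staple, 7 mm lower, is 213 mm from this one towards the hinge. Between the staples only the rod and knob rise above the rail, so fingers have room on all sides of the knob.
- bolt_lift (a joint): Tilt of the bolt about its rear staple, rad: 0 sagging by its weight (end drooping 0.035), grows as lifted, stop 0.07 in the front staple. The knob is 155 mm from this pivot as bolted, 105 mm when drawn back: 1 mm up at the knob is 0.0065 rad at first. The end clears the lip from about 0.021 (knob 3.3 mm up); the stop comes with the knob 10.8 mm up as bolted, 7.3 mm when drawn back.
- bolt_draw (a joint): How far the bolt is drawn back towards the hinge, m: 0 home in the keeper, 0.050 right back at its stop; starts at 0 to 0.002. Friction about 1.5 N. Unlifted, its notch catches on the lip at about 0.0025. The end must stay lifted until 0.020; from 0.036 it is inside the gate's edge.
- keeper: Bent steel keeper on top of the right corner post: a lip 4 mm thick, 18 mm wide, turned up at the gate side, standing in the bolt's notch and overlapping the bolt's end by 5 mm; beyond it a staple 18 mm wide inside, 50 mm high, that holds the end sideways until drawn out. Origin on the post's top (190 mm up) under the lip's middle, on the line of the bolt; axes as the guard's; lip top 14 mm up.
- tray: Stainless drain tray, fixed, 340 x 240 x 30 mm, walls 3 mm, to the right of the guard. Origin at the centre of its underside.
- magneto: Red magneto body with black distributor cap, about 140 x 116 x 115 mm, loose in the tray; origin at the middle of its underside.
- spring_cup: Nickel-bright impulse spring cup, open at the top, 52 mm across, 30 mm high, loose in the tray; origin at the middle of its underside.
- cam: Small brass adjusting cam, about 32 x 26 x 22 mm, loose in the tray; origin at the middle of its underside.
- rotor: Steel rotor with its shaft, 135 mm long along its x, 40 mm wide, 34 mm high, loose in the tray; origin at the middle of the rotor block's underside.

How it is judged (in metres and radians):
On the way, in this order (a step that is already met when the one before it is completed fails the run):
1. the bolt's end is lifted over the keeper's lip while the gate is still shut (value of joint bolt_lift above 0.017 rad and value of joint gate_swing below 0.05 rad), for 0.05 s.
2. the bolt is drawn back until its end is inside the gate's edge (value of joint bolt_draw above 0.036 m), for 0.1 s.
At the end, for the whole second after the job is handed in: The gate stays 60 to 105 mm open at its free edge (0.196 to 0.345 rad), the bolt is still drawn back at least 36 mm, the fingers still hold the bolt (more than 3 N), and the parts in the tray are within 15 mm of where they were (value of joint gate_swing between 0.196 and 0.345 rad and value of joint bolt_draw above 0.036 m and contact force between the fingers and bolt above 3 N and distance of each of magneto, spring_cup, cam, rotor from where it was at the start of the episode below 0.015 m); the arm keeps its last pose, push and grip.
It fails at once if the bolt was forced against the keeper (more than 60 N) (contact force between bolt and keeper above 60 N).
It fails at once if a part in the drain tray was disturbed (distance of any of magneto, spring_cup, cam, rotor from where it was at the start of the episode above 0.015 m).
It also fails if it takes over 35 s, if anything falls off the work surface, if the arm or the gripper's body presses on something with over 40 N, if the wrist force passes 120 N, or if a joint passes its speed limit or range.

## Working session

There is one attempt and no reset: what is moved stays moved. The work goes in short steps, Python scripts to look and compute and a tool call to move; the robot and the scene stay as the last step left them, time stands still between calls to the robot, and variables do not carry over. Pictures are saved under pics/ and viewed, at most 10 in all, crops included, and the job is handed in when it is done.

```bash
ls; mkdir -p pics; python3 - <<'E'
from workcell import bot
import cv2,numpy as np
o=bot.get_obs();print(o)
for n in("scene","top"):
    cv2.imwrite(f"pics/{n}0.png",bot.camera(n)); i=bot.camera_info(n);print(n,i['mtx'],np.round(i['extrinsics'],4))
E
```

```text
pics
workcell.py
{'time': 0.0, 'q': array([-6.68621059e+01,  5.01150033e+00,  1.00327764e+01,  9.51006619e+01,
       -1.51631032e-03,  9.00004328e+01]), 'qd': array([-0.01943377, -0.02650747, -0.07854411, -0.04164328, -0.09531111,
        0.0468083 ]), 'joint_efforts': array([ 2.56618318e-03, -5.20385563e+01,  4.64808404e+01,  1.63501682e-02,
        1.66265731e-04,  1.77231550e-05]), 'ee_pos': array([ 0.21603004, -0.50556607,  0.25556419]), 'tcp_rot': array([-1.79920614e+02,  1.51690852e-03,  2.31374634e+01]), 'wrist_force': array([1.5069944 , 0.50779287, 0.43260567]), 'torque': array([ 0.00623776, -0.00413386,  0.02807753]), 'grasp_force': 0.0, 'opening': 0.08548844393483222}
scene [[402.35752039   0.         285.11238823]
 [  0.         402.35752039 204.56494984]
 [  0.           0.           1.        ]] [[ 0.8437  0.2906 -0.4514  0.9019]
 [ 0.5368 -0.4721  0.6993 -0.6764]
 [-0.0099 -0.8323 -0.5543  0.6186]
 [ 0.      0.      0.      1.    ]]
top [[479.97035613   0.         278.60108171]
 [  0.         479.97035613 204.3649681 ]
 [  0.           0.           1.        ]] [[-8.8000e-03 -9.9470e-01  1.0270e-01  4.2830e-01]
 [-1.0000e+00  8.9000e-03  3.0000e-04 -1.0490e-01]
 [-1.2000e-03 -1.0270e-01 -9.9470e-01  1.1282e+00]
 [ 0.0000e+00  0.0000e+00  0.0000e+00  1.0000e+00]]
```
View pics/scene0.png

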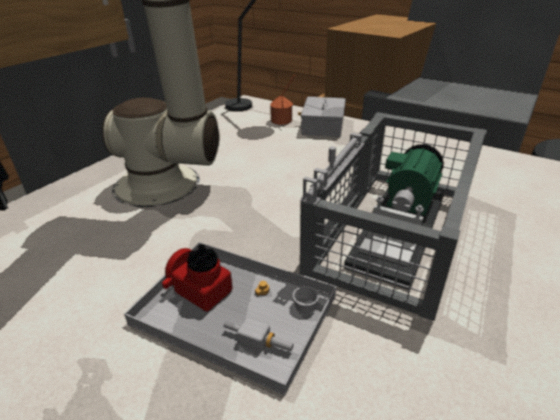

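View pics/top0.png

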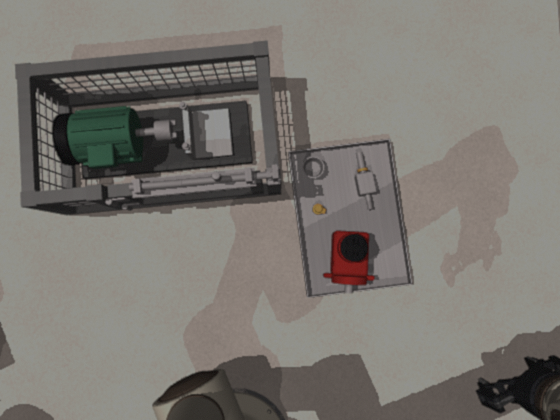

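The scene view shows the tray at (235,310) and the gate from (310,190) to (365,140), with the knob near (332,155). In the top view the rod runs from (135,185) to (275,177). I'll enlarge the gate in both.

```bash
python3 - <<'E'
import cv2,numpy as np
a=cv2.imread("pics/scene0.png")[125:225,290:400];b=cv2.imread("pics/top0.png")[155:220,95:290]
a=cv2.resize(a,None,fx=6,fy=6,interpolation=2)[:600];b=cv2.resize(b,None,fx=4,fy=4,interpolation=2)
a=cv2.convertScaleAbs(a,alpha=1.3);b=cv2.convertScaleAbs(b,alpha=1.3)
cv2.imwrite("pics/sc1.png",a);cv2.imwrite("pics/tc1.png",b)
E
```

View pics/sc1.png

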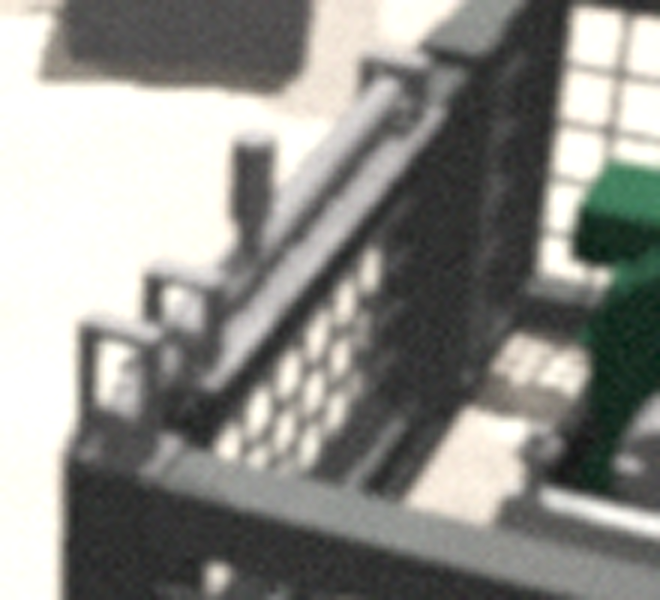

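View pics/tc1.png

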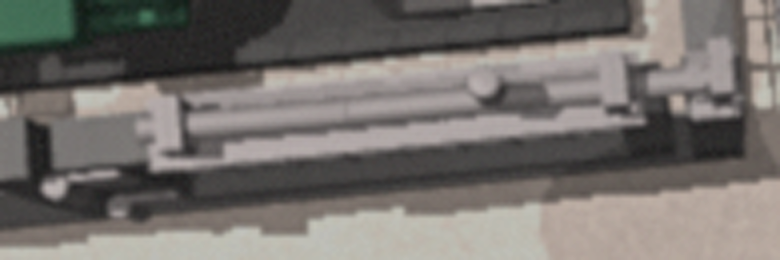

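The crops show the knob top at about scene (332.2,148.7) and top (216.8,176). In the top view the front staple is at (249.2,175.5), the rear one at (137.5,187.5) and the keeper staple at (275,171).

```bash
cat > h.py <<'E'
import numpy as np
from workcell import bot
def ray(n,uv,info=None):
    i=info or bot.camera_info(n);E=np.array(i['extrinsics']);d=E[:3,:3]@np.linalg.inv(i['mtx'])@[uv[0],uv[1],1];return E[:3,3],d/np.linalg.norm(d)
def plane(n,uv,z,info=None):
    o,d=ray(n,uv,info);return o+d*(z-o[2])/d[2]
def two(r1,r2):
    (a,u),(b,v)=r1,r2;s=np.linalg.lstsq(np.c_[u,-v],b-a,rcond=None)[0];p=a+u*s[0];q=b+v*s[1];return (p+q)/2,np.linalg.norm(p-q)
E
python3 - <<'E'
from h import *
for n,uv,z in [("top",(216.8,176),.26),("top",(249.2,175.5),.234),("top",(137.5,187.5),.227),("top",(275,171.5),.24),
 ("scene",(332.2,148.7),.26),("scene",(290+182/6,125+272/6),.234),("scene",(290+120/6,125+325/6),.24),("scene",(290+395/6,125+62/6),.227)]: print(n,uv,plane(n,uv,z).round(4))
print(two(ray("top",(216.8,176)),ray("scene",(332.2,148.7))))
E
```

```text
top (216.8, 176) [0.5711 0.008  0.26  ]
top (249.2, 175.5) [ 0.5758 -0.0497  0.234 ]
top (137.5, 187.5) [0.5559 0.1625 0.227 ]
top (275, 171.5) [ 0.582  -0.0984  0.24  ]
scene (332.2, 148.7) [ 0.5816 -0.0017  0.26  ]
scene (320.3333333333333, 170.33333333333334) [ 0.5825 -0.0519  0.234 ]
scene (310.0, 179.16666666666666) [ 0.5873 -0.1019  0.24  ]
scene (355.8333333333333, 135.33333333333334) [0.567  0.1535 0.227 ]
(array([0.57395613, 0.00996409, 0.25289869]), np.float64(0.00382101789239272))
```

The rows are not in the units I measure in: shifts go in cm. I convert before sending: 0.14 m is 14, -0.1 m is -10.

Emit:
{"fn": "drive_effector", "kwargs": {
  "segments": [2.5,-1.7,-2,-6,0.085,5.5,-3.8,-4,-13,0.085,8.5,-5.8,-6,-20,0.085,11.5,-7.8,-8,-27,0.085,14,-9.5,-10,-34,0.085]
}}

```text
time: 0.52
ee_pos: [0.3081, -0.3615, 0.3571]
tcp_rot: [-180.0, -0.0, 57.5]
wrist_force: [1.1, -1.4, 0.5]
opening: 0.0847
grasp_force: 0.0
```

```bash
cat > go.py <<'E'
# print tool-axis shift from the current pose to a world target: x y z yaw
import sys;from h import *
from scipy.spatial.transform import Rotation as R
o=bot.get_obs();t=np.array([float(v) for v in sys.argv[1:4]]);r=np.array(o['tcp_rot'])
print('pos',o['ee_pos'].round(4),'rot',r.round(2),'shift',(R.from_euler('xyz',r,degrees=True).inv().apply(t-o['ee_pos'])).round(4),'turn',round(r[2]-float(sys.argv[4]),2),'F',np.round(o['wrist_force'],1),'t',round(o['time'],2))
E
python3 go.py 0.53 0 0.4 95.4
```

```text
pos [ 0.3081 -0.3615  0.3571] rot [-1.7998e+02 -2.0000e-02  5.7480e+01] shift [ 0.4241 -0.0072 -0.0428] turn -37.92 F [ 1.1 -1.4  0.5] t 0.52
```

Emit:
{"fn": "drive_effector", "kwargs": {
  "segments": [4,-0.1,-1,-7,0.085,8,-0.2,-2,-14,0.085,12,-0.3,-3,-21,0.085,16,-0.4,-4,-28,0.085,20,-0.5,-4.3,-35,0.085]
}}

```text
time: 0.93
ee_pos: [0.4124, -0.1909, 0.4005]
tcp_rot: [179.9, 0.0, 92.5]
wrist_force: [0.7, -0.8, -0.2]
opening: 0.0849
grasp_force: 0.0
```

```bash
python3 go.py 0.53 0 0.4 95.4
```

```text
pos [ 0.4124 -0.1909  0.4005] rot [1.7993e+02 4.0000e-02 9.2470e+01] shift [0.1856 0.1257 0.0006] turn -2.93 F [ 0.7 -0.8 -0.2] t 0.93
```

Converted, 0.17 m is 17, 0.136 m is 13.6.

Emit:
{"fn": "drive_effector", "kwargs": {
  "segments": [3.4,2.3,0,-1,0.085,6.8,4.6,0,-2,0.085,10.2,6.9,0,-3,0.085,13.6,9.2,0,-3,0.085,17,11.5,0,-3,0.085]
}}

```text
time: 1.35
ee_pos: [0.521, -0.0164, 0.3991]
tcp_rot: [-180.0, 0.0, 95.2]
wrist_force: [1.0, -1.0, 0.5]
opening: 0.0848
grasp_force: 0.0
```

Emit:
{"fn": "drive_effector", "kwargs": {
  "segments": [1.5,1,0,0,0.085,1.5,1,0,0,0.085]
}}

```text
time: 1.52
ee_pos: [0.5307, 0.0007, 0.3975]
tcp_rot: [-179.9, -0.1, 95.4]
wrist_force: [0.2, -0.1, -0.7]
opening: 0.0849
grasp_force: 0.0
```

```bash
python3 - <<'E'
from h import *
import cv2
o=bot.get_obs();i=bot.camera_info("wrist");im=bot.camera("wrist");print(o['ee_pos'],o['tcp_rot'],i['mtx'],np.round(i['extrinsics'],4))
cv2.imwrite("pics/w0.png",im);np.savez("w0.npz",**{k:i[k] for k in('mtx','extrinsics')})
E
```

```text
[0.5306733  0.00066288 0.39752183] [-1.79861796e+02 -5.06319158e-02  9.53668735e+01] [[289.12948058   0.         277.75058774]
 [  0.         289.12948058 208.02797806]
 [  0.           0.           1.        ]] [[ 0.9954  0.092   0.0253  0.5249]
 [ 0.0954 -0.9562 -0.2766  0.0706]
 [-0.0013  0.2778 -0.9606  0.5145]
 [ 0.      0.      0.      1.    ]]
```

View pics/w0.png

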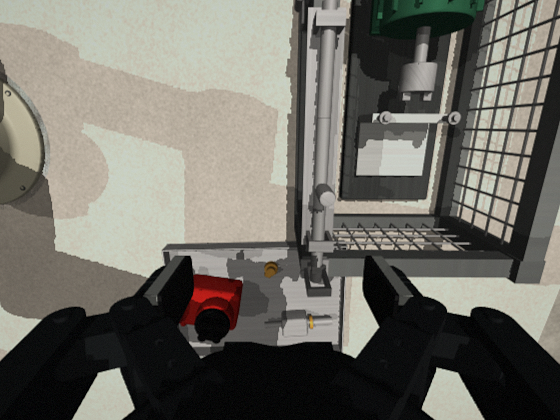

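The wrist view shows the knob's top near (326,198), the front staple near (320,240) and the rear staple near (326,17). I'll localise these precisely with an enlarged crop.

```bash
python3 - <<'E'
import cv2
b=cv2.imread("pics/w0.png")[165:300,280:370]
cv2.imwrite("pics/w1.png",cv2.resize(b,None,fx=4.4,fy=4.4,interpolation=cv2.INTER_CUBIC))
from h import *
i=dict(np.load("w0.npz"))
for uv,z in [((326,198),.26),((320,240),.234),((326,17),.227)]:print(plane(0,uv,z,i).round(4))
for n,uv in(("top",(216.8,176)),("scene",(332.2,148.7))):print(two(ray(0,(326,198),i),ray(n,uv)))
E
```

```text
[0.5743 0.011  0.26  ]
[ 0.5795 -0.0405  0.234 ]
[0.5577 0.1639 0.227 ]
(array([0.57402625, 0.0091635 , 0.25252531]), np.float64(0.0033138175760376288))
(array([0.57576475, 0.00968934, 0.2538413 ]), np.float64(0.0006921698105602041))
```

View pics/w1.png

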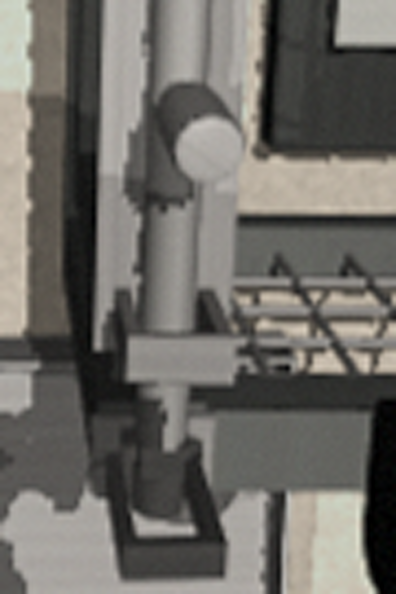

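The crop shows the knob's top centre at wrist pixel (327.7,198.6), giving about (0.575, 0.010). The rod end sits inside the keeper staple, and both sides of the knob are clear.

```bash
python3 go.py 0.576 0.0097 0.246 95.7
```

```text
pos [ 0.5298 -0.001   0.3981] rot [-1.7988e+02 -1.0000e-02  9.5320e+01] shift [0.0063 0.0473 0.152 ] turn -0.38 F [ 0.8 -0.2  1.2] t 1.57
```

Emit:
{"fn": "drive_effector", "kwargs": {
  "segments": [0.3,2,1,0,0.085,0.6,4.6,3,-0.5,0.085,0.6,4.6,6,-0.5,0.085,0.6,4.6,9,-0.5,0.085,0.6,4.6,11.5,-0.5,0.085]
}}

```text
time: 1.98
ee_pos: [0.5739, 0.0063, 0.2818]
tcp_rot: [-179.9, 0.0, 95.6]
wrist_force: [0.1, 0.0, -0.2]
opening: 0.085
grasp_force: 0.0
```

Emit:
{"fn": "drive_effector", "kwargs": {
  "segments": [0,0,2,0,0.085,0,0,3.7,0,0.085,0,0,3.7,0,0.085,0,0,3.7,0,0.085]
}}

```text
time: 2.32
ee_pos: [0.5736, 0.0064, 0.2472]
tcp_rot: [-179.9, 0.0, 95.6]
wrist_force: [0.4, 0.3, 1.0]
opening: 0.0849
grasp_force: 0.0
```

```bash
python3 - <<'E'
from h import *
import cv2
for n in("wrist","scene"):
    i=bot.camera_info(n);im=bot.camera(n);cv2.imwrite(f"pics/{n}2.png",im)
a=cv2.imread("pics/wrist2.png")[200:420,140:440];b=cv2.imread("pics/scene2.png")[100:220,280:400]
a=cv2.resize(a,(500,367));b=cv2.resize(b,(300,300),interpolation=2);b=cv2.copyMakeBorder(b,0,67,0,0,0)
cv2.imwrite("pics/c2.png",np.hstack([a,b]))
E
python3 go.py 0.576 0.0097 0.246 95.7
```

```text
pos [0.5744 0.0068 0.249 ] rot [1.7989e+02 1.0000e-02 9.5590e+01] shift [0.0027 0.0018 0.003 ] turn -0.11 F [0.4 0.3 1.4] t 2.42
```

View pics/c2.png

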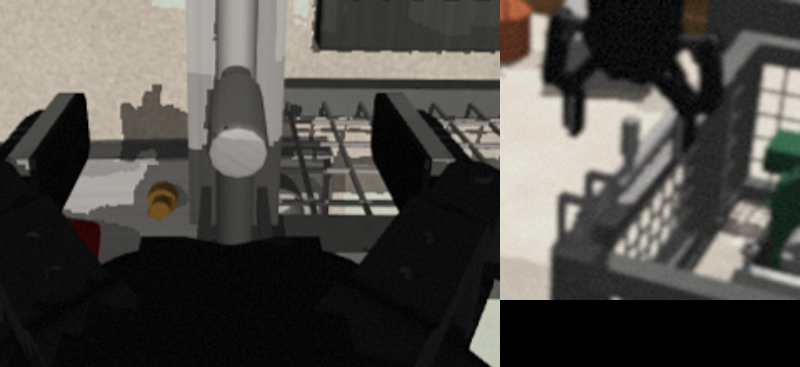

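The wrist view shows the knob between the pads, about 2 mm towards +y of their middle. I'll correct that and close on it.

Emit:
{"fn": "drive_effector", "kwargs": {
  "segments": [0.2,0.2,0.2,0,0.085,0.2,0.2,0.2,0,0.05,0.2,0.2,0.2,0,0.03,0.2,0.2,0.2,0,0.02,0.2,0.2,0.2,0,0.014],
  "force": 30
}}

```text
time: 2.83
ee_pos: [0.5762, 0.0097, 0.2455]
tcp_rot: [180.0, 0.0, 95.6]
wrist_force: [0.2, 0.7, 0.9]
opening: 0.0385
grasp_force: 0.0
```

Emit:
{"fn": "drive_effector", "kwargs": {
  "segments": [0,0,0,0,0.01,0,0,0,0,0.01,0,0,0,0,0.01,0,0,0,0,0.01,0,0,0,0,0.01],
  "force": 30
}}

```text
time: 3.25
ee_pos: [0.5761, 0.0096, 0.2454]
tcp_rot: [180.0, -0.0, 95.6]
wrist_force: [-0.3, -0.4, 1.6]
opening: 0.0151
grasp_force: 29.3
```

Emit:
{"fn": "drive_effector", "kwargs": {
  "segments": [0,0,-0.15,0,0.01,0,0,-0.3,0,0.01,0,0,-0.45,0,0.01,0,0,-0.6,0,0.01,0,0,-0.6,0,0.01],
  "force": 45
}}

```text
time: 3.67
ee_pos: [0.576, 0.0096, 0.2511]
tcp_rot: [-180.0, 0.0, 95.6]
wrist_force: [-1.2, 1.0, -7.0]
opening: 0.0146
grasp_force: 43.9
```

Emit:
{"fn": "drive_effector", "kwargs": {
  "segments": [0,0,0,0,0.01,0,0,0,0,0.01]
}}

```text
time: 3.83
ee_pos: [0.576, 0.0096, 0.251]
tcp_rot: [-180.0, 0.0, 95.6]
wrist_force: [-1.2, 1.4, -5.7]
opening: 0.0146
grasp_force: 43.9
```

```bash
python3 go.py 0.576 0.0097 0.246 95.6
```

```text
pos [0.576  0.0096 0.251 ] rot [-179.96    0.     95.64] shift [0.0001 0.     0.005 ] turn 0.04 F [-1.2  1.4 -5.7] t 3.83
```

Converted, -0.001 m is -0.1.

Emit:
{"fn": "drive_effector", "kwargs": {
  "segments": [0,0,-0.1,0,0.01,0,0,-0.1,0,0.01,0,0,-0.1,0,0.01]
}}

```text
time: 4.08
ee_pos: [0.5761, 0.0096, 0.2524]
tcp_rot: [180.0, -0.0, 95.6]
wrist_force: [-1.6, 0.9, -5.0]
opening: 0.0147
grasp_force: 44.0
```

```bash
python3 - <<'E'
from h import *
import cv2
ims=[]
for n,s in(("wrist",np.s_[240:340,230:330]),("scene",np.s_[125:205,290:370])):
    im=bot.camera(n);cv2.imwrite(f"pics/{n}3.png",im);ims.append(cv2.resize(im[s],(390,390),interpolation=2))
cv2.imwrite("pics/c3.png",np.hstack(ims))
E
```

```text
(no output)
```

View pics/c3.png

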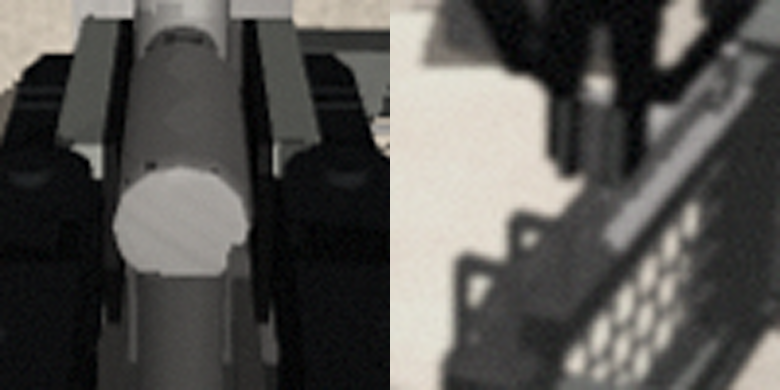

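The knob is firmly gripped, and the force stayed flat at about 5–6 N as it rose, so the bolt is lifting freely. Now a careful first draw.

Emit:
{"fn": "drive_effector", "kwargs": {
  "segments": [0.2,0,0,0,0.01,0.4,0,0,0,0.01,0.6,0,0,0,0.01,0.6,0,0,0,0.01]
}}

```text
time: 4.52
ee_pos: [0.5756, 0.0158, 0.2524]
tcp_rot: [180.0, 0.0, 95.6]
wrist_force: [-0.3, 0.6, -5.1]
opening: 0.015
grasp_force: 44.0
```

Converted, 0.02 m is 2, 0.016 m is 1.6.

Emit:
{"fn": "drive_effector", "kwargs": {
  "segments": [0.4,0,0,0,0.01,0.8,0,0,0,0.01,1.2,0,0,0,0.01,1.6,0,0,0,0.01,2,0,0,0,0.01]
}}

```text
time: 4.93
ee_pos: [0.5735, 0.0359, 0.2523]
tcp_rot: [180.0, 0.0, 95.6]
wrist_force: [-0.5, -1.6, -4.8]
opening: 0.0145
grasp_force: 44.0
```

Emit:
{"fn": "drive_effector", "kwargs": {
  "segments": [0.4,0,0.05,0,0.01,0.8,0,0.1,0,0.01,1.2,0,0.15,0,0.01,1.6,0,0.2,0,0.01,1.6,0,0.2,0,0.01]
}}

```text
time: 5.35
ee_pos: [0.5719, 0.0524, 0.2504]
tcp_rot: [180.0, -0.1, 95.7]
wrist_force: [0.2, 2.1, -3.1]
opening: 0.0148
grasp_force: 44.2
```

Emit:
{"fn": "drive_effector", "kwargs": {
  "segments": [0.2,0,0,0,0.01,0.4,0,0,0,0.01,0.55,0,0,0,0.01,0.55,0,0,0,0.01,0.55,0,0,0,0.01]
}}

```text
time: 5.77
ee_pos: [0.5715, 0.0571, 0.2503]
tcp_rot: [180.0, -0.0, 95.6]
wrist_force: [0.0, 0.2, -1.6]
opening: 0.0147
grasp_force: 44.2
```

```bash
python3 - <<'E'
from h import *
p=bot.get_obs()['ee_pos'];a=np.radians(5.6);ex=np.array([np.cos(a),np.sin(a)]);ey=np.array([-np.sin(a),np.cos(a)])
# knob now 105.. from pivot; hinge: front staple +(-58): knob home y=0; hinge y=226, x=-18-? gate mid plane == bolt line assumed
home=np.array([.576,.0097]);H=home+226*1e-3*ey-.018*ex
r=p[:2]-H;print(p,H,np.hypot(*r))
for th in(.13,.26,.28):
    c,s=np.cos(-th),np.sin(-th);q=H+np.array([[c,-s],[s,c]])@r;d=q-p[:2];print(th,'tool x,y',(d@ey).round(4),(d@ex).round(4))
E
```

```text
[0.57145797 0.05706084 0.2503138 ] [0.53603217 0.2328649 ] 0.17933781936053972
0.13 tool x,y -0.0008 -0.0233
0.26 tool x,y 0.0013 -0.0465
0.28 tool x,y 0.0019 -0.05
```

Converted, -0.0233 m is -2.33, -0.0187 m is -1.87.

Emit:
{"fn": "drive_effector", "kwargs": {
  "segments": [-0.03,-0.45,0,1.5,0.01,-0.05,-0.9,0,3,0.01,-0.07,-1.4,0,4.5,0.01,-0.08,-1.87,0,6,0.01,-0.08,-2.33,0,7.45,0.01],
  "force": 60
}}

```text
time: 6.18
ee_pos: [0.5487, 0.054, 0.2504]
tcp_rot: [179.9, -0.1, 88.1]
wrist_force: [2.4, 1.0, -3.4]
opening: 0.0142
grasp_force: 58.4
```

```bash
python3 go.py 0.53 0.056 0.25 80.7
```

```text
pos [0.5487 0.054  0.2504] rot [ 1.7993e+02 -5.0000e-02  8.8120e+01] shift [ 0.0014 -0.0187  0.0004] turn 7.42 F [ 2.4  1.  -3.4] t 6.18
```

Converted, -0.025 m is -2.5, -0.0008 m is -0.08.

Emit:
{"fn": "drive_effector", "kwargs": {
  "segments": [-0.03,-0.45,0,1.5,0.01,-0.05,-0.9,0,3,0.01,-0.07,-1.4,0,4.5,0.01,-0.08,-1.87,0,6,0.01,-0.08,-2.5,0,8,0.01]
}}

```text
time: 6.6
ee_pos: [0.524, 0.0539, 0.2504]
tcp_rot: [179.9, -0.1, 80.1]
wrist_force: [5.1, 1.1, -2.6]
opening: 0.0142
grasp_force: 58.5
```

Emit:
{"fn": "drive_effector", "kwargs": {
  "segments": [0,0,0,0,0.01,0,0,0,0,0.01,0,0,0,0,0.01,0,0,0,0,0.01,0,0,0,0,0.01]
}}

```text
time: 7.02
ee_pos: [0.5237, 0.0537, 0.2503]
tcp_rot: [180.0, -0.0, 80.2]
wrist_force: [3.6, -0.9, -1.9]
opening: 0.0144
grasp_force: 58.8
```

```bash
python3 - <<'E'
from h import *
import cv2
ims=[]
for n,s in(("top",np.s_[150:250,90:300]),("scene",np.s_[110:210,230:410])):
    im=bot.camera(n);cv2.imwrite(f"pics/{n}4.png",im);ims.append(cv2.resize(im[s],(780,300) if n=="top" else (780,300),interpolation=2))
cv2.imwrite("pics/c4.png",np.vstack(ims))
E
```

```text
(no output)
```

View pics/c4.png

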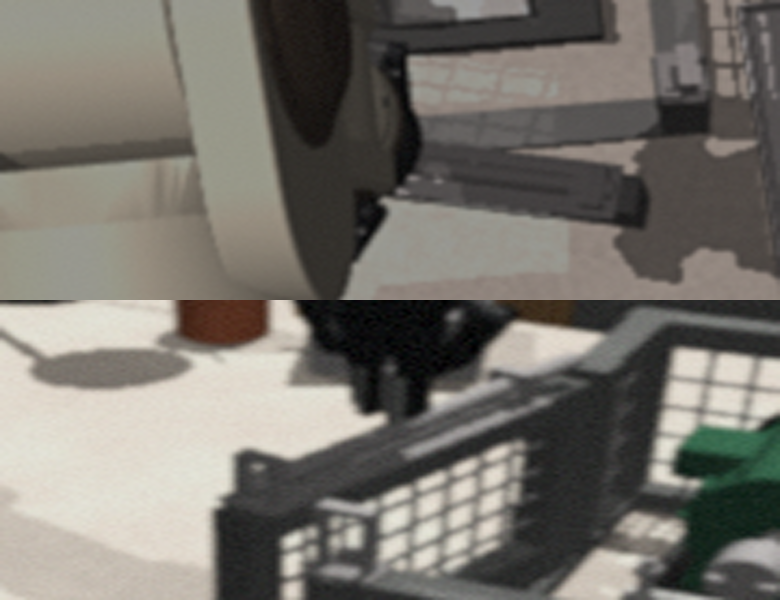

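Both views show the gate swung out with the knob in the grip. The rail's free end is near top pixel (257.5,213), so I'll check the opening from that.

```bash
python3 - <<'E'
from h import *
H=np.array([.536,.2329]);a=np.radians(5.6);ex=np.array([np.cos(a),np.sin(a)]);ey=np.array([-np.sin(a),np.cos(a)])
e=plane("top",(257.5,213.3),.197)[:2];shut=H-.306*ey+.018*ex
r=e-H;s=-.306*ey+.018*ex
print(e,np.hypot(*r),'swing',np.arctan2(s[1],s[0])-np.arctan2(r[1],r[0]))
p=bot.get_obs()['ee_pos'][:2];r=p-H;s=np.array([.5715,.0571])-H;print(np.hypot(*r),np.hypot(*s),'tcp swing',np.arctan2(s[1],s[0])-np.arctan2(r[1],r[0]))
E
```

```text
[ 0.50731483 -0.06335029] 0.29763580146422547 swing 0.25302082398332315
0.17961150524612512 0.17934851546639577 tcp swing 0.2679374922183788
```

The two estimates agree, at 0.25–0.27 rad. The bolt is drawn back about 48 mm and the grip force is 59 N.

```bash
python3 -c "
from workcell import bot
print(bot.job_done())"
```

```text
the job is handed in; nothing more can be done
None
```

I lifted the bolt over the lip, drew it back about 48 mm and swung the gate to about 0.26 rad (roughly 80 mm open). I handed the job in at about 7 s with the knob still gripped at about 59 N; no verdict was shown.

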